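Tip the drift down and shut the parts-well gate

ROBOT

A 6-joint arm with a two-finger parallel gripper is mounted at the origin on the work surface. World frame = base frame: x ahead of the robot, y to its left, z up, the work surface at z = 0. Lengths are in m, angles in degrees, forces in N, time in s.
With the tool pointing down it reaches from about 0.3 to 0.875 m from the base axis. Payload 6.4 kg.
Tool frame: the origin (TCP) lies between the finger pads; the fingertips stand 19 mm ahead of it and the grasp point (between the pads) is the TCP (robot.tips_ahead is the distance from the TCP to the fingertips, in m); z points along the fingers, y is the direction in which the jaws open and shut (so a half turn about z gives the same grasp; the last joint's range is limited). The gripper opens to 85 mm and grips with 20 to 120 N. Pads are 22 mm wide; open, the fingers measure 114 mm over their backs; the gripper's body (76 mm by 85 mm) begins 54 mm behind the grasp point. The pads swing forward as they close: fully open they stand 13 mm farther back than shut.
Start: joints at [-81.32, 10.359, 92.074, -0, 77.567, -11.82], TCP at [0.201, -0.539, 0.25] pointing down, gripper open.
Joint ranges: [-171.53, 171.53], [-51.25, 118.39], [17.06, 147.69], [-65.23, 245.23], [0, 150.52], [-178.68, 178.68]. Speed limits (degrees/s): [147.25, 147.25, 172.46, 180, 180, 180].

INTERFACE

Orientations are given as a 3x3 rotation matrix whose columns are the frame's x, y, z axes.
In Python, from cell import robot gives the robot as it stands.
- The arm moves only by the tool step_arm, never from a script. Its argument "rows" is a list of rows, each an object with "translation": the shift along the world's x, y, z in m, a list of three; "roll": the turn about the world's z in rad; "grip": the closure, from 0 (fully open) to 1 (shut). A call has 1 to 8 rows; each row is the pose to reach, as a shift and turn from the pose commanded when the call began; what a row does not reach only later rows make up. A row lasts 1/8 s, in which the tool goes at most 62.5 mm and 10.7 degrees, less where a joint would pass 70% of its speed; a pose out of reach is approached as far as the arm can. A call with a gripper value outside its range is refused whole. The fingers move at their own pace and stop on an object; "force" is the grip in N (left out, the last holds). Time passes only in rows, so rows that repeat a pose let the fingers close. It gives the time, the measured TCP pose, the force and the opening at its end, in the units of the state.
- robot.get_state(): the state, without advancing time (a new reading comes with each control period).
- robot.get_image(name): name is "scene" or "side" or "wrist"; returns the picture (420x560x3 uint8, red, green, blue); there is no depth.
- robot.get_calibration(name): a dict with "fx", "fy", "cx", "cy" (pixels), "dist" ([k1, k2, p1, p2, k3] as OpenCV has them; the pictures are not rectified), "extrinsics" (4x4, takes a point from camera to world coordinates); the wrist camera has in their place "T_tool_cam" (4x4, takes a point from camera to tool coordinates, whose origin is the TCP and whose axes are the flange's). Camera axes: x right, y down, z forward; pixel columns grow to the right and rows downward; lengths in m; the calibration is good to about 2 mm. A picture is of the moment at which its call begins: read the wrist's pose just before it. get_calibration takes no time and is no camera call.
- robot.job_done(): hands the job in, once; it reports no verdict.
Trained networks look in the newest picture that a camera, given by its name, has taken for a name from the list of things; names that differ only in an ending like _2 or _b are one class to them, and where a whole thing is asked for, a point or a joint stands for the part that bears it (a point fixed in the world has none). Each returns a list of dicts, best first, with "conf" (0 to 1); they miss things now and then, are a little off and sometimes report something else, mostly with a low value. They report only what shows in the picture. A call takes as long as a camera call. They do not tell look-alikes from the thing itself.
- robot.outline_of(camera, name): "mask" (420x560 bool, what is visible of it) and "position" ([row, column] in pixels, amid what is visible of it).
The state is a dict: "time": time; "joint_positions": joint angles; "joint_velocities": joint speeds; "effort": joint torques, N m; "tcp_pos": TCP position; "tcp_rot": TCP orientation; "contact_force": force on the tool from outside, world axes, zero at the start; "torque": the same for the moment, N m; "gripper_width": finger opening in m.
Only numpy, scipy, OpenCV 4.12 (cv2) and the standard library are available. Lean on these libraries where they do the work, as an engineer would, in place of code of your own. Each camera call takes 0.05 s, during which the arm holds its last target.

TASK

Shut up the parts well on the link press bench. The brass drift has been left standing on end in the well's long tool trough, where the gate cannot close over it: tip it over with a fingertip so that it lies down lengthwise in the trough, then push the upright gate over from its hinge side and press it down fully shut. Only push with the fingers: do not lift the drift or pick anything up, keep the drift in the well, and leave the mallet, sprocket, tyre lever, grease tin and spanner where they are.

Things in the scene. Friction and masses are not known exactly. Their poses are not given: they have to be found in the camera images.
- well: Open-topped dark steel parts well fixed to the bench, 140 mm (its x) by 260 mm (its y), rim 55 mm high, all plate 5 mm thick. Origin: centre of the underside, on the bench. Place and yaw vary; its +x points roughly away from the robot. A 40 mm high partition along y (x = 0 to 5 mm) divides it: tool trough on the far (+x) side, three small nut bins on the near side.
- trough (a point): Middle of the tool trough's floor, 5 mm above the bench (well frame x = 35 mm, y = 0); axes as the well's. The trough is one channel 60 mm wide along x and 250 mm long along y (to 125 mm either way); its far wall and end walls are 55 mm high, the partition on its near side 40 mm.
- gate (a joint): Angle of the grey steel gate, rad: 0 = shut, flat on the rim and covering the well (hard stop); 1.57 = straight up; 1.85 = open stop, leaning back towards the robot. Starts at 1.5 to 1.82. The hinge is stiff (0.5 N m friction): the 0.5 kg gate stays wherever it is left and must be pushed all the way, with 1 to 7 N near its free edge.
- gate_hinge (a point): Middle of the gate's hinge axis, on the well's near long rim (well frame x = -70, y = 0, z = 57 mm); the axis runs along the well's y; axes as the well's. Shutting swings the gate away from the robot, towards the well's +x. The plate is 4 mm thick, 258 mm wide and reaches 145 mm from the axis; a 44 mm wide finger tab at the middle of its free edge reaches 160 mm.
- gate_tab (a point): Point on the gate's finger tab, 150 mm from the hinge axis, on the face that is the top when the gate is shut and the side towards the robot when it stands open. Moves with the gate.
- punch: Brass drift, a round bar 150 mm long, about 0.36 kg, loose. Starts upright on its thick end (24 mm diameter head, 22 mm body) on the trough's floor, top 155 mm above the bench; the upper 48 mm is 13 mm thick. It stands 80 to 100 mm from the trough's middle, near its +y or its -y end, so it can lie down only towards the other end. Origin: centre of the thick end; its z runs to the thin tip.
- punch_tip (a point): Centre of the drift's thin end, 150 mm along its z from its origin; uppermost at the start. Pushed here sideways it topples after some 20 mm, with under 2 N, and then falls by itself.
- nut1: Chrome flanged axle nut lying flat on the trough's floor, 31 mm across, 14 mm high, near the end of the trough opposite the drift; low enough to stay where it is. Origin: centre of its underside.
- mallet: Red rubber mallet lying on the bench just beyond the well, along the well's far wall: head 60 mm diameter and 96 mm long, wooden handle; 300 mm long in all. Origin under the head; handle towards its -x. Leave it.
- sprocket: Rusty rear sprocket, 198 mm diameter, 7 mm thick, flat on the bench on the well's +y side. Origin: centre of the underside. Leave it.
- tyre_lever: Yellow plastic tyre lever, 245 mm long, 24 mm wide, lying on the bench on the well's -y side along its x. Origin: underside, middle of the straight part. Leave it.
- grease_tin: Round grease tin with a green lid, 89 mm diameter, 60 mm high, on the bench on the well's -y side, outside the tyre lever. Origin: centre of the underside. Leave it.
- spanner: Steel spanner, 180 mm long, 9 mm thick, lying on the bench near the well's near corner on the -y side. Origin: underside, middle of the shank. Leave it.
- nut2: The second chrome flanged axle nut, of the same size, lying in the middle nut bin of the well, between partition and hinge. Origin: centre of its underside. Leave it.
There are look-alikes about, which are no part of the job. There is more than one size of the punch; the one meant has the size given above.

How it is judged (in metres and radians):
On the way, in this order (a step that is already met when the one before it is completed fails the run):
1. the drift lies lengthwise in the trough while the gate is still open (angle between punch's own z axis and vertical above 1.35 rad and angle between the z axis of punch and the y axis of well, either way round below 0.35 rad and x of punch in the frame of well between 0.005 and 0.065 m and x of punch_tip in the frame of well between 0.005 and 0.065 m and height (world z) of each of punch, punch_tip below 0.045 m and value of joint gate above 0.9 rad), for 0.2 s.
2. the gate is pushed down fully shut (value of joint gate below 0.04 rad), for 0.2 s.
At the end, for the whole second after the job is handed in: The gate is shut flat on the rim (within 0.04 rad), and the drift lies at rest lengthwise in the tool trough below the rim, both its ends inside the trough, within 0.22 rad of level and 0.35 rad of the trough's length (value of joint gate below 0.04 rad and angle between punch's own z axis and vertical between 1.35 and 1.79 rad and angle between the z axis of punch and the y axis of well, either way round below 0.35 rad and x of punch in the frame of well between 0.005 and 0.065 m and x of punch_tip in the frame of well between 0.005 and 0.065 m and height (world z) of each of punch, punch_tip below 0.045 m and linear speed of punch below 0.03 m/s); the robot touches nothing.
It fails at once if the drift is lifted: its thick end leaves the trough's floor by more than about 45 mm (height (world z) of punch above 0.05 m).
It fails at once if a nut is lifted out of the well (height (world z) of any of nut1, nut2 above 0.05 m).
It fails at once if a bystander on the bench is moved by more than 30 mm (distance of any of mallet, sprocket, tyre_lever, grease_tin, spanner from where it was at the start of the episode above 0.03 m).
It also fails if it takes over 51 s, if anything falls off the work surface, if the arm or the gripper's body presses on something with over 40 N, if the wrist force passes 120 N, or if a joint passes its speed limit or range.

## Working session

There is one attempt and no reset: what is moved stays moved. The work goes in short steps, Python scripts to look and compute and a tool call to move; the robot and the scene stay as the last step left them, time stands still between calls to the robot, and variables do not carry over. Pictures are saved under pics/ and viewed, and the job is handed in when it is done.

Besides the shell and the picture viewer there is one more tool, called after "Call:" as a command line: name --argument value ..., lists and objects as JSON in quotes. step_arm: Moves the arm, as the interface text tells. Its arguments: {"type":"object","properties":{"rows":{"type":"array"},"force":{"type":"number"}},"required":["rows"]}

```bash
mkdir -p pics; ls
python3 - <<'E'
from cell import robot
import cv2
s=robot.get_state();print(s)
for n in ["scene","side","wrist"]:
    cv2.imwrite(f"pics/a_{n}.png",robot.get_image(n)[:,:,::-1]);c=robot.get_calibration(n);print(n,c)
E
```

```text
pics
{'time': 0.0, 'joint_positions': array([-8.13193037e+01,  1.04026146e+01,  9.21315957e+01,  9.30329874e-04,
        7.75671745e+01, -1.18190061e+01]), 'joint_velocities': array([ 0.04140169, -0.0060415 ,  0.01260424, -0.03442028, -0.0507032 ,
       -0.03246418]), 'effort': array([ 4.82986270e-04, -4.44871724e+01, -3.51330686e+01, -2.93690946e-04,
        9.26089066e-03, -1.72115517e-06]), 'tcp_pos': array([ 0.20131816, -0.53805379,  0.24937755]), 'tcp_rot': array([[ 9.36675285e-01,  3.50199011e-01, -2.51391625e-04],
       [ 3.50198897e-01, -9.36673723e-01,  1.75162208e-03],
       [ 3.77944389e-04, -1.72873818e-03, -9.99998434e-01]]), 'contact_force': array([-0.2445657 ,  0.05006628, -0.69308241]), 'torque': array([-0.02677017, -0.0271914 ,  0.03484446]), 'gripper_width': 0.08516182151923168}
scene {'fx': 390.50593623249813, 'fy': 390.50593623249813, 'cx': 285.6369251535347, 'cy': 209.89233415158256, 'dist': array([0.01231824, 0.        , 0.        , 0.        , 0.        ]), 'extrinsics': array([[ 0.74124023,  0.50849208, -0.43817659,  1.02358444],
       [ 0.67114639, -0.550
[... 452 characters left out ...]
28,  0.80518718, -0.67155599],
       [ 0.01382277, -0.85656138, -0.51585999,  0.59239917],
       [ 0.        ,  0.        ,  0.        ,  1.        ]])}
wrist {'fx': 370.42922826593224, 'fy': 370.42922826593224, 'cx': 274.9956165498371, 'cy': 208.429065697355, 'dist': array([-0.03240799,  0.        ,  0.        ,  0.        ,  0.        ]), 'T_tool_cam': array([[-1.54619116e-04, -9.56898743e-01, -2.90421715e-01,
         7.35808514e-02],
       [ 9.99999797e-01, -3.27669059e-04,  5.47228455e-04,
        -5.20353196e-04],
       [-6.18804430e-04, -2.90421571e-01,  9.56898599e-01,
        -1.23505747e-01],
       [ 0.00000000e+00,  0.00000000e+00,  0.00000000e+00,
         1.00000000e+00]])}
```

View pics/a_scene.png

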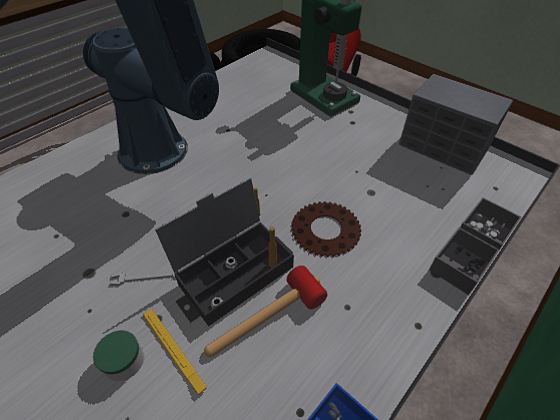

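View pics/a_side.png

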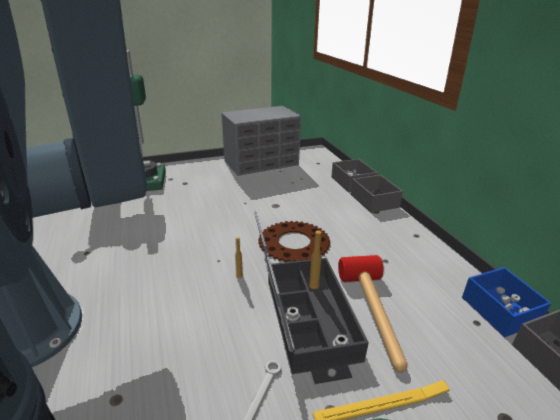

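The scene view shows the drift in the trough's +y end at (272,245), with the gate upright. A second, smaller drift stands outside behind the gate, at scene (257,200) and side (239,258). In the side view the trough drift is at (316,260). I'll enlarge to confirm and get the corners.

Run:
```python
from cell import robot
import cv2,numpy as np
for n,(r0,r1,c0,c1) in {"side":(200,380,215,415),"scene":(170,330,140,340)}.items():
    im=cv2.imread(f"pics/a_{n}.png")[r0:r1,c0:c1]
    cv2.imwrite(f"pics/b_{n}.png",cv2.resize(im,None,fx=3.9,fy=3.3 if 0 else 3.9 if (r1-r0)*3.9<600 else 3.3,interpolation=cv2.INTER_CUBIC) if 0 else cv2.resize(im,(780,int((r1-r0)*780/(c1-c0))) if (r1-r0)*3.9<=600 else (660,594),interpolation=cv2.INTER_CUBIC))
for n in ["scene","side"]:
    robot.get_image(n)
    for t in ["punch","gate","well","nut1"]:
        for o in robot.outline_of(n,t):
            m=o["mask"];r,c=np.where(m)
            print(n,t,round(o["conf"],2),np.round(o["position"],1),r.min(),r.max(),c.min(),c.max(),m.sum())
```

```text
scene punch 0.84 [247.6 270.1] 226 266 267 276 305
scene punch 0.5 [251.6 221.5] 179 325 156 293 11322
scene punch 0.38 [357.9 116.5] 331 380 93 143 1944
scene gate 0.66 [222.8 208.4] 179 271 156 258 4839
scene gate 0.46 [275.3 136.9] 271 285 110 174 427
scene well 0.56 [251.5 218.8] 179 325 156 293 11264
scene nut1 0.64 [300.4 217. ] 297 306 211 221 66
scene nut1 0.42 [260.1 231.1] 258 266 227 235 66
side punch 0.89 [264.2 314.2] 231 288 309 320 479
side punch 0.69 [261.2 236.4] 238 277 235 243 239
side gate 0.79 [283.1 273.2] 212 348 254 291 546
side well 0.72 [319.5 312.9] 212 383 254 368 8403
side nut1 0.66 [343.1 340. ] 335 345 333 347 125
side nut1 0.58 [316.1 292.2] 308 319 286 299 142
```

```bash
ls pics
```

```text
a_scene.png
a_side.png
a_wrist.png
b_scene.png
b_side.png
```

View pics/b_side.png

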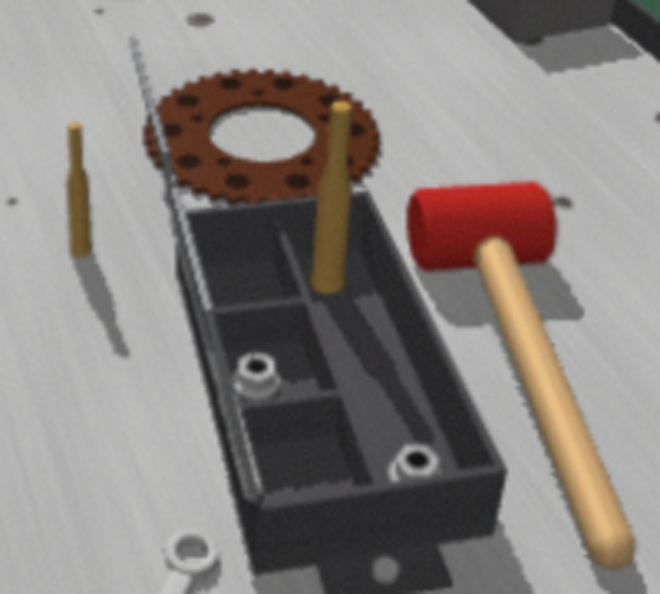

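View pics/b_scene.png

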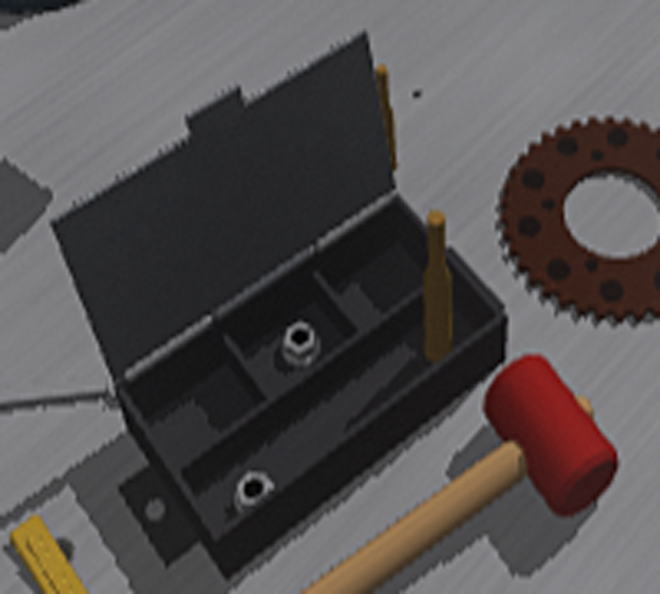

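```bash
cat > h.py <<'E'
import numpy as np,cv2
from cell import robot
def proj(n,P):
    c=robot.get_calibration(n);T=np.linalg.inv(c["extrinsics"])
    K=np.array([[c["fx"],0,c["cx"]],[0,c["fy"],c["cy"]],[0,0,1]])
    return cv2.projectPoints(np.asarray(P,float).reshape(-1,3),cv2.Rodrigues(T[:3,:3])[0],T[:3,3],K,c["dist"])[0][:,0]
def w2(x,y,a,P):
    c,s=np.cos(a),np.sin(a);P=np.asarray(P,float).reshape(-1,3)
    return P@np.array([[c,s,0],[-s,c,0],[0,0,1]])+[x,y,0]
E
cat > fit.py <<'E'
from h import *
from scipy.optimize import least_squares
S=lambda u,v:(215+u/3.3,200+v/3.3); C=lambda u,v:(140+u/3.3,170+v/3.7125)
G=lambda r,y:('g',r,y)
obs=[("side",(.07,-.13,.055),S(503,468)),("side",(.07,.13,.055),S(368,192)),("side",(.07,-.13,0),S(497,535)),
("side",G(.145,.129),S(133,40)),("side",('p',.150),S(342,105)),("side",('p',0),S(328,287)),
("scene",(.07,.13,.055),C(507,318)),("scene",(.07,-.13,.055),C(218,548)),("scene",(-.07,-.13,.055),C(120,385)),("scene",(-.07,.13,.055),C(398,193)),
("scene",G(.145,.129),C(365,33)),("scene",G(.145,-.129),C(52,222)),("scene",G(.16,.022),C(238,88)),("scene",G(.16,-.022),C(188,122)),
("scene",('p',.150),C(436,215)),("scene",('p',0),C(438,355))]
def pt(q,m):
    x,y,a,g,px,py=q
    if m[0]=='g': return w2(x,y,a,(-.07+m[1]*np.cos(g),m[2],.057+m[1]*np.sin(g)))
    if m[0]=='p': return w2(x,y,a,(px,py,.005+m[1]))
    return w2(x,y,a,m)
def res(q): return np.concatenate([proj(n,pt(q,m))[0]-uv for n,m,uv in obs])
r=least_squares(res,[.55,-.1,0,1.6,.035,.09],loss="soft_l1")
print(np.round(r.x,4));print(np.round(res(r.x).reshape(-1,2),1))
x,y,a=r.x[:3]
print("punch",w2(x,y,a,(r.x[4],r.x[5],.155)),"trough",w2(x,y,a,(.035,0,0)),"hinge",w2(x,y,a,(-.07,0,.057)),"tab",pt(r.x,G(.15,0)))
E
python3 fit.py
```

```text
[ 0.5762 -0.149  -0.1452  1.7527  0.0309  0.0915]
[[ 2.6 -0.7]
 [ 1.2 -2. ]
 [ 0.2 -1.3]
 [ 1.4 -3. ]
 [ 0.5 -0.9]
 [ 0.4 -1.9]
 [-0.3 -0.5]
 [-1.4 -1.9]
 [-2.5  0.3]
 [-0.7 -0.1]
 [ 0.3 -0.7]
 [-0.9  0.1]
 [ 0.4 -0.6]
 [-1.  -1. ]
 [-1.   0.4]
 [-0.6 -1.5]]
punch [[ 0.62001627 -0.06284921  0.155     ]] trough [[ 0.6108656  -0.15401426  0.        ]] hinge [[ 0.50696997 -0.13882552  0.057     ]] tab [[ 0.48012622 -0.13490117  0.20452631]]
```

Call:
step_arm --rows '[{"translation": [0.02, 0.02, 0.05], "roll": -0.1, "grip": 1}, {"translation": [0.05, 0.06, 0.08], "roll": -0.2, "grip": 1}, {"translation": [0.09, 0.1, 0.08], "roll": -0.3, "grip": 1}, {"translation": [0.125, 0.145, 0.08], "roll": -0.4, "grip": 1}, {"translation": [0.16, 0.19, 0.08], "roll": -0.5, "grip": 1}, {"translation": [0.195, 0.235, 0.08], "roll": -0.5, "grip": 1}, {"translation": [0.23, 0.28, 0.08], "roll": -0.5, "grip": 1}, {"translation": [0.265, 0.325, 0.08], "roll": -0.5, "grip": 1}]'

```text
time: 1.65
tcp_pos: [0.4673, -0.212, 0.3306]
tcp_rot: [[0.99, -0.142, 0.001], [-0.142, -0.99, -0.001], [0.001, 0.0, -1.0]]
contact_force: [-0.5, -0.3, 0.6]
gripper_width: 0.0
```

Call:
step_arm --rows '[{"translation": [0.035, 0.045, 0], "roll": 0, "grip": 1}, {"translation": [0.07, 0.09, 0], "roll": 0, "grip": 1}, {"translation": [0.105, 0.135, 0], "roll": 0, "grip": 1}, {"translation": [0.135, 0.175, 0], "roll": 0, "grip": 1}, {"translation": [0.16, 0.205, 0], "roll": 0, "grip": 1}, {"translation": [0.16, 0.205, 0], "roll": 0, "grip": 1}, {"translation": [0.16, 0.205, 0], "roll": 0, "grip": 1}]'

```text
time: 2.52
tcp_pos: [0.626, -0.0089, 0.33]
tcp_rot: [[0.99, -0.142, -0.001], [-0.142, -0.99, -0.0], [-0.001, 0.0, -1.0]]
contact_force: [-0.4, 0.4, 0.5]
gripper_width: 0.0001
```

Call:
step_arm --rows '[{"translation": [0.002, 0, -0.06], "roll": 0, "grip": 1}, {"translation": [0.002, 0, -0.12], "roll": 0, "grip": 1}, {"translation": [0.002, 0, -0.175], "roll": 0, "grip": 1}, {"translation": [0.002, 0, -0.175], "roll": 0, "grip": 1}, {"translation": [0.002, 0, -0.175], "roll": 0, "grip": 1}]'

```text
time: 3.15
tcp_pos: [0.6296, -0.0097, 0.1579]
tcp_rot: [[0.99, -0.143, 0.003], [-0.143, -0.99, -0.001], [0.003, 0.0, -1.0]]
contact_force: [0.5, -0.2, 1.0]
gripper_width: 0.0
```

Run:
```python
from h import *
a=robot.get_image("side")[180:330,220:420];b=robot.get_image("scene")[150:300,180:380]
cv2.imwrite("pics/c.png",cv2.resize(np.hstack([a,b]),(800,300),interpolation=cv2.INTER_CUBIC)[:,:,::-1])
```

```text
(no output)
```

View pics/c.png

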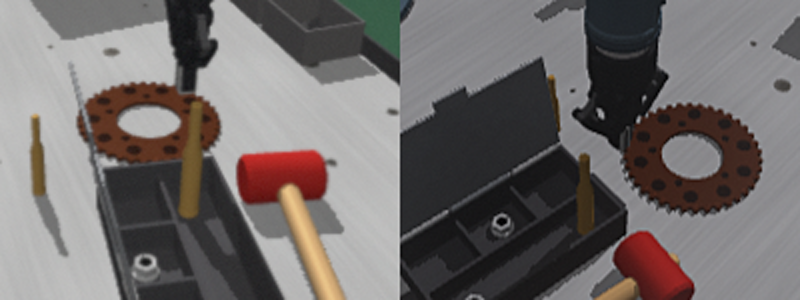

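The fingertip (side crop 187,85) is just behind the drift's tip (195,105) on the +y side and in line with the trough. Next I push along the well's -y.

Call:
step_arm --rows '[{"translation": [-0.002, -0.012, 0], "roll": 0, "grip": 1}, {"translation": [-0.003, -0.022, 0], "roll": 0, "grip": 1}, {"translation": [-0.004, -0.028, 0], "roll": 0, "grip": 1}, {"translation": [-0.005, -0.034, 0], "roll": 0, "grip": 1}, {"translation": [-0.006, -0.039, 0], "roll": 0, "grip": 1}, {"translation": [-0.0065, -0.044, 0], "roll": 0, "grip": 1}]'

```text
time: 4.0
tcp_pos: [0.6218, -0.0528, 0.1552]
tcp_rot: [[0.99, -0.142, -0.0], [-0.142, -0.99, 0.0], [-0.0, -0.0, -1.0]]
contact_force: [-0.3, 0.8, 0.3]
gripper_width: -0.0001
```

Run:
```python
from h import *
a=robot.get_image("side")[180:330,220:420];b=robot.get_image("scene")[150:300,180:380]
cv2.imwrite("pics/d.png",cv2.resize(np.hstack([a,b]),(800,300),interpolation=cv2.INTER_CUBIC)[:,:,::-1])
```

```text
(no output)
```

View pics/d.png

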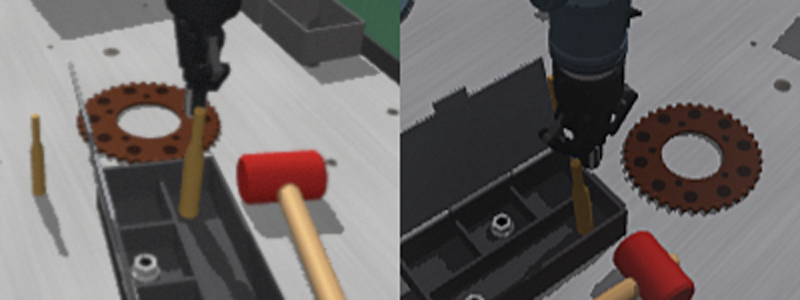

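The drift is tilting along the trough: its tip moved from side crop (195,105) to (200,115). I'll keep pushing.

Call:
step_arm --rows '[{"translation": [-0.001, -0.006, 0], "roll": 0, "grip": 1}, {"translation": [-0.002, -0.012, 0], "roll": 0, "grip": 1}, {"translation": [-0.0025, -0.018, 0], "roll": 0, "grip": 1}, {"translation": [-0.0035, -0.024, 0], "roll": 0, "grip": 1}, {"translation": [-0.0035, -0.024, 0], "roll": 0, "grip": 1}, {"translation": [-0.0035, -0.024, 0], "roll": 0, "grip": 1}, {"translation": [-0.0035, -0.024, 0], "roll": 0, "grip": 1}]'

```text
time: 4.97
tcp_pos: [0.6184, -0.0764, 0.1553]
tcp_rot: [[0.99, -0.142, -0.0], [-0.142, -0.99, 0.0], [-0.0, -0.0, -1.0]]
contact_force: [0.2, -1.6, -0.1]
gripper_width: 0.0002
```

Run:
```python
from h import *
a=robot.get_image("side")[200:380,220:420];b=robot.get_image("scene")[160:340,140:340]
cv2.imwrite("pics/e.png",cv2.resize(np.hstack([a,b]),(800,360),interpolation=cv2.INTER_CUBIC)[:,:,::-1])
```

```text
(no output)
```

View pics/e.png

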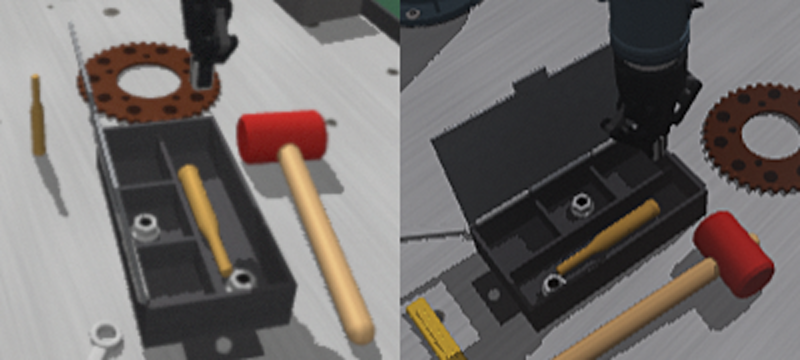

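Run:
```python
from h import *
from scipy.optimize import least_squares
for nm,s,c in [("base",(313,288),(266.5,264)),("tip",(333,335),(221,295.5))]:
    r=least_squares(lambda P:np.concatenate([proj("side",P)[0]-s,proj("scene",P)[0]-c]),[.6,-.1,.02])
    d=r.x-[.5762,-.149,0];a=-.1452
    print(nm,r.x.round(3),"well",round(np.cos(a)*d[0]+np.sin(a)*d[1],3),round(-np.sin(a)*d[0]+np.cos(a)*d[1],3),r.fun.round(1))
```

```text
base [ 0.61  -0.074  0.008] well 0.023 0.079 [-0. -0. -0.  0.]
tip [ 0.592 -0.216  0.008] well 0.025 -0.064 [-0. -0. -0.  0.]
```

The drift lies lengthwise (side crop base (186,172), tip (226,270)): both ends are near well x = 24 mm, with y from +79 to -64 mm. Now I move up and over to the robot side of the gate.

Call:
step_arm --rows '[{"translation": [0, 0.0, 0.06], "roll": 0, "grip": 1}, {"translation": [0, 0.0, 0.12], "roll": 0, "grip": 1}, {"translation": [-0.03, -0.01, 0.165], "roll": 0, "grip": 1}, {"translation": [-0.085, -0.025, 0.175], "roll": 0, "grip": 1}, {"translation": [-0.14, -0.042, 0.175], "roll": 0, "grip": 1}, {"translation": [-0.18, -0.053, 0.175], "roll": 0, "grip": 1}, {"translation": [-0.18, -0.053, 0.175], "roll": 0, "grip": 1}, {"translation": [-0.18, -0.053, 0.175], "roll": 0, "grip": 1}]'

```text
time: 6.08
tcp_pos: [0.4389, -0.1296, 0.3307]
tcp_rot: [[0.99, -0.142, 0.001], [-0.142, -0.99, -0.0], [0.001, 0.0, -1.0]]
contact_force: [0.8, 0.2, 0.2]
gripper_width: 0.0001
```

```bash
cat > plan.py <<'E'
from h import *
x,y,a=.5762,-.149,-.1452
r=.135
for th in [1.75,1.6,1.45,1.3,1.15,1.0,.85,.7,.55,.4,.25,.1,0]:
    P=np.array([-.07,.057])+r*np.array([np.cos(th),np.sin(th)])+.002*np.array([-np.sin(th),np.cos(th)])
    T=P+[-.011,.019]
    print(th,w2(x,y,a,(T[0],0,T[1])).round(4))
E
python3 plan.py
python3 - <<'E'
from h import *
print(robot.get_state()["tcp_pos"])
a=robot.get_image("side")[150:330,200:400];b=robot.get_image("scene")[100:280,140:340]
cv2.imwrite("pics/f.png",cv2.resize(np.hstack([a,b]),(800,360),interpolation=cv2.INTER_CUBIC)[:,:,::-1])
E
```

```text
1.75 [[ 0.4703 -0.1335  0.2085]]
1.6 [[ 0.4902 -0.1364  0.2109]]
1.45 [[ 0.5102 -0.1393  0.2103]]
1.3 [[ 0.5299 -0.1422  0.2066]]
1.15 [[ 0.5488 -0.145   0.2   ]]
1.0 [[ 0.5666 -0.1476  0.1907]]
0.85 [[ 0.5827 -0.15    0.1787]]
0.7 [[ 0.5969 -0.152   0.1645]]
0.55 [[ 0.6089 -0.1538  0.1483]]
0.4 [[ 0.6183 -0.1552  0.1304]]
0.25 [[ 0.625  -0.1561  0.1113]]
0.1 [[ 0.6288 -0.1567  0.0915]]
0 [[ 0.6296 -0.1568  0.078 ]]
[ 0.43888792 -0.12964069  0.33073348]
```

View pics/f.png

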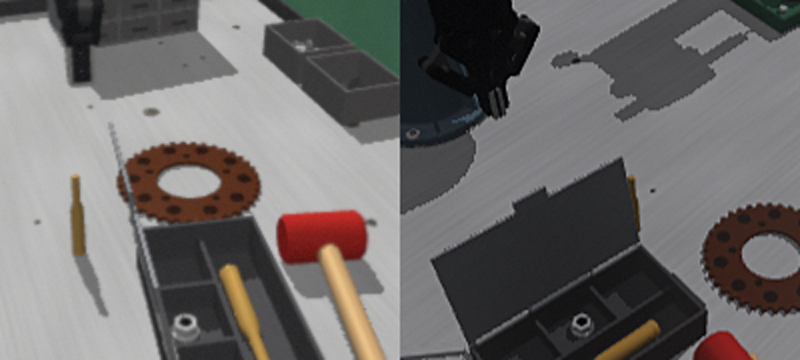

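Call:
step_arm --rows '[{"translation": [0, 0, -0.06], "roll": 0, "grip": 1}, {"translation": [0, 0, -0.12], "roll": 0, "grip": 1}, {"translation": [0.0, 0, -0.125], "roll": 0, "grip": 1}, {"translation": [0.02, -0.003, -0.125], "roll": 0, "grip": 1}, {"translation": [0.033, -0.004, -0.125], "roll": 0, "grip": 1}, {"translation": [0.043, -0.006, -0.123], "roll": 0, "grip": 1}, {"translation": [0.053, -0.007, -0.121], "roll": 0, "grip": 1}, {"translation": [0.053, -0.007, -0.121], "roll": 0, "grip": 1}]'

```text
time: 7.18
tcp_pos: [0.4924, -0.1367, 0.2098]
tcp_rot: [[0.99, -0.141, 0.002], [-0.141, -0.99, -0.0], [0.002, 0.0, -1.0]]
contact_force: [0.3, 0.6, -0.2]
gripper_width: 0.0001
```

Call:
step_arm --rows '[{"translation": [0.01, -0.001, 0.001], "roll": 0, "grip": 1}, {"translation": [0.02, -0.003, 0.0], "roll": 0, "grip": 1}, {"translation": [0.03, -0.004, -0.002], "roll": 0, "grip": 1}, {"translation": [0.038, -0.006, -0.003], "roll": 0, "grip": 1}]'

```text
time: 7.68
tcp_pos: [0.53, -0.1423, 0.2059]
tcp_rot: [[0.99, -0.142, -0.0], [-0.142, -0.99, 0.001], [-0.001, -0.001, -1.0]]
contact_force: [-4.2, 2.3, -1.5]
gripper_width: 0.0001
```

Run:
```python
from h import *
print(robot.get_state()["tcp_pos"])
a=robot.get_image("side")[150:330,200:400];b=robot.get_image("scene")[140:320,140:340]
cv2.imwrite("pics/g.png",cv2.resize(np.hstack([a,b]),(800,360),interpolation=cv2.INTER_CUBIC)[:,:,::-1])
```

```text
[ 0.52997952 -0.1423299   0.20593175]
```

View pics/g.png

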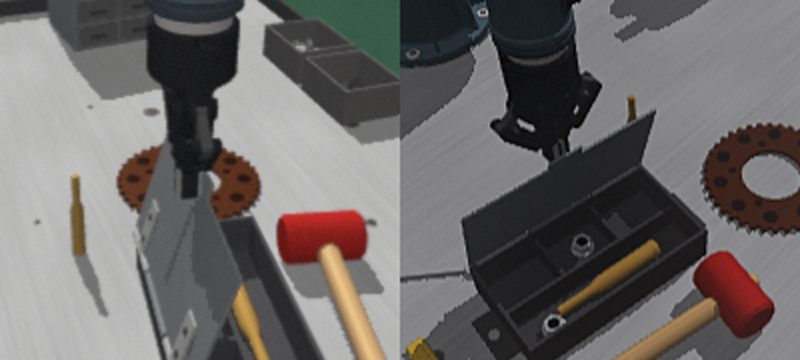

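The gate is swinging over with the fingertip at the middle of its free edge (scene crop 565,155). The drift has not moved. I continue along the arc.

Call:
step_arm --rows '[{"translation": [0.01, -0.0015, -0.003], "roll": 0, "grip": 1}, {"translation": [0.019, -0.003, -0.006], "roll": 0, "grip": 1}, {"translation": [0.028, -0.004, -0.011], "roll": 0, "grip": 1}, {"translation": [0.037, -0.005, -0.016], "roll": 0, "grip": 1}, {"translation": [0.045, -0.0065, -0.022], "roll": 0, "grip": 1}, {"translation": [0.053, -0.008, -0.028], "roll": 0, "grip": 1}, {"translation": [0.067, -0.01, -0.042], "roll": 0, "grip": 1}, {"translation": [0.079, -0.0115, -0.058], "roll": 0, "grip": 1}]'

```text
time: 8.78
tcp_pos: [0.6095, -0.1544, 0.148]
tcp_rot: [[0.99, -0.142, 0.001], [-0.142, -0.99, -0.001], [0.001, 0.0, -1.0]]
contact_force: [-1.8, -0.8, 1.5]
gripper_width: 0.0002
```

Call:
step_arm --rows '[{"translation": [0.005, -0.001, -0.009], "roll": 0, "grip": 1}, {"translation": [0.009, -0.0015, -0.018], "roll": 0, "grip": 1}, {"translation": [0.013, -0.002, -0.028], "roll": 0, "grip": 1}, {"translation": [0.016, -0.0025, -0.037], "roll": 0, "grip": 1}, {"translation": [0.018, -0.0025, -0.047], "roll": 0, "grip": 1}, {"translation": [0.02, -0.003, -0.056], "roll": 0, "grip": 1}]'

```text
time: 9.52
tcp_pos: [0.6283, -0.1571, 0.0916]
tcp_rot: [[0.99, -0.142, -0.0], [-0.142, -0.99, 0.0], [-0.0, -0.0, -1.0]]
contact_force: [-0.7, 0.3, 0.6]
gripper_width: -0.0002
```

Call:
step_arm --rows '[{"translation": [0.001, 0, -0.005], "roll": 0, "grip": 1}, {"translation": [0.001, 0, -0.01], "roll": 0, "grip": 1}, {"translation": [0.001, 0, -0.014], "roll": 0, "grip": 1}, {"translation": [0.001, 0, -0.016], "roll": 0, "grip": 1}, {"translation": [0.001, 0, -0.016], "roll": 0, "grip": 1}]'

```text
time: 10.15
tcp_pos: [0.6293, -0.1571, 0.078]
tcp_rot: [[0.99, -0.141, -0.0], [-0.141, -0.99, -0.0], [-0.0, 0.0, -1.0]]
contact_force: [-6.2, 2.0, 12.7]
gripper_width: -0.0001
```

Run:
```python
from h import *
s=robot.get_state();print(s["tcp_pos"],s["contact_force"])
a=robot.get_image("side")[200:380,220:420];b=robot.get_image("scene")[160:340,140:340]
cv2.imwrite("pics/i.png",cv2.resize(np.hstack([a,b]),(800,360),interpolation=cv2.INTER_CUBIC)[:,:,::-1])
```

```text
[ 0.62931005 -0.15708306  0.07799374] [-6.18261074  1.97168737 12.66313477]
```

View pics/i.png

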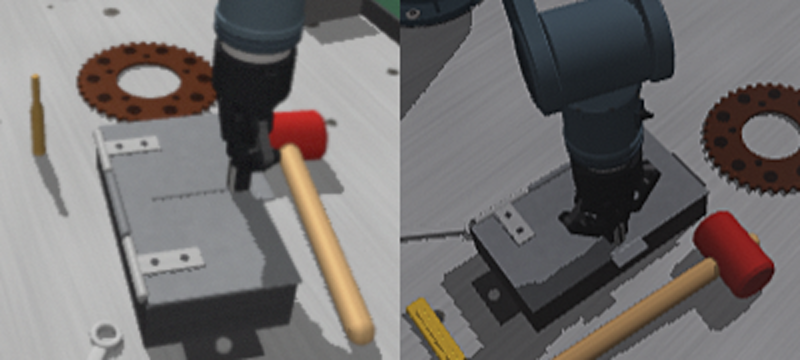

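It looks flat, and the tip stops at exactly the shut height (0.078) with 12.7 N. I'll press once more to confirm the hard stop, then lift away.

Call:
step_arm --rows '[{"translation": [0, 0, -0.003], "roll": 0, "grip": 1}, {"translation": [0, 0, -0.003], "roll": 0, "grip": 1}, {"translation": [0, 0, -0.003], "roll": 0, "grip": 1}]'

```text
time: 10.62
tcp_pos: [0.6294, -0.1571, 0.0779]
tcp_rot: [[0.99, -0.141, -0.0], [-0.141, -0.99, -0.001], [-0.0, 0.001, -1.0]]
contact_force: [-15.3, 4.9, 29.7]
gripper_width: 0.0003
```

Call:
step_arm --rows '[{"translation": [0, 0, 0.03], "roll": 0, "grip": 1}, {"translation": [0, 0, 0.08], "roll": 0, "grip": 1}, {"translation": [-0.03, 0, 0.14], "roll": 0, "grip": 1}, {"translation": [-0.08, 0, 0.19], "roll": 0, "grip": 1}, {"translation": [-0.14, 0, 0.2], "roll": 0, "grip": 1}, {"translation": [-0.18, 0, 0.2], "roll": 0, "grip": 1}, {"translation": [-0.18, 0, 0.2], "roll": 0, "grip": 1}, {"translation": [-0.18, 0, 0.2], "roll": 0, "grip": 1}]'

```text
time: 11.62
tcp_pos: [0.4499, -0.1574, 0.2738]
tcp_rot: [[0.99, -0.142, 0.002], [-0.142, -0.99, -0.001], [0.002, 0.001, -1.0]]
contact_force: [-0.6, -0.2, 0.3]
gripper_width: -0.0001
```

Run:
```python
from h import *
s=robot.get_state();print(s["tcp_pos"],s["contact_force"])
x,y,a=.5762,-.149,-.1452
out=[]
for n,(r,c) in {"side":(200,220),"scene":(160,140)}.items():
    im=robot.get_image(n)[:,:,::-1]
    k=cv2.resize(im[r:r+180,c:c+200],None,fx=2,fy=2,interpolation=cv2.INTER_CUBIC)
    for p in w2(x,y,a,[(.075,.129,.059),(.075,-.129,.059),(.09,.022,.059),(.09,-.022,.059)]):
        u=(proj(n,p)[0]-[c,r])*2; cv2.circle(k,tuple(int(round(v)) for v in u),3,(0,0,255),1)
    out.append(k)
cv2.imwrite("pics/j.png",np.hstack(out))
```

```text
[ 0.44993315 -0.15738938  0.27381398] [-0.55714977 -0.20256147  0.29747116]
```

View pics/j.png

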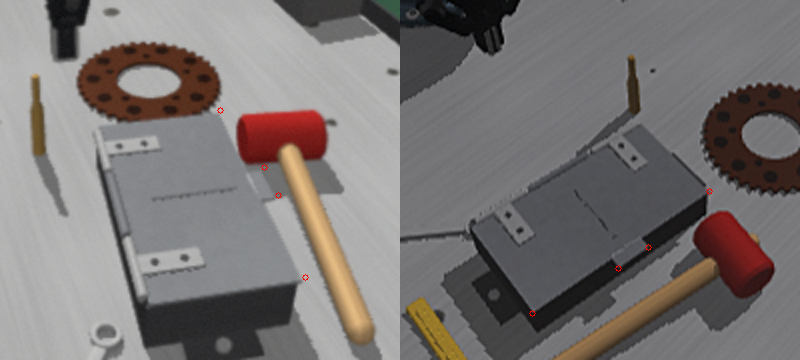

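The gate is flat on the rim: its corners match the predicted shut positions to within a few px, and extra force moved it by only 0.1 mm. The arm is clear and the bystanders are unmoved.

```bash
python3 -c "
from cell import robot
print(robot.job_done())"
```

```text
the job is handed in; nothing more can be done
None
```

I tipped the brass drift over with the closed fingertips, and it lay lengthwise in the trough. I then pushed the gate over from its hinge side, pressed it shut, moved the arm clear and handed the job in at about 12 s. No verdict was reported.

**Drift:** before the gate closed, I located both ends in the two camera views. They were at well x of about 23 and 25 mm and y of about +79 and -64 mm, low in the trough. The computed heights came out near 8 mm, a few mm below where the bar's centre line should be, which fits measurement error. The thin tip lay right beside nut1, and I couldn't tell whether it rested on the nut. Either way the drift would be within the level and height limits. With the gate shut the drift can't be seen, so I did not recheck it after closing.

**Gate:** it stopped at the predicted shut height (TCP 0.078 m). Raising the press from about 13 N to 30 N moved it only 0.1 mm, so it is on its hard stop. In the last pictures it lies flat on the rim.

**Bystanders:** the mallet and sprocket, and as much of the tyre lever and spanner as the last crops showed, looked unmoved. The grease tin was outside the crops, so I did not recheck it. The arm never went near it after its first raised move. The smaller look-alike drift behind the gate was left standing.

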